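# Hook the short stick out of the straw rack

## Task

The short square gauge stick has slipped deep into one of the narrow slots of the straw-sorting rack, where fingers do not fit. Take the hooked pick from its rest, reach its hook down into that slot behind the stick and drag the stick out through the slot's open front until it lies wholly on the rack's apron, without touching it with the gripper. Leave the long stick where it lies and lay the pick back in its rest as it was.

Things in the scene. Friction and masses are not known exactly. Their poses are not given: they have to be found in the camera images.
- pick: Hooked pick, 140 g: square-sided wooden handle 130 x 22 x 24 high, brass rear knob; steel shank ahead, then bent straight down. Origin: centre of handle's underside; x towards the hook, z up. Hook 6 thick, at x = 190, tip at z = -40. Starts level in a fixed rest: two open-topped yokes 12 thick at x = -45 and 45, floor 50, tops 70 above table, base plate 8 high between; put it back there as it was.
- short_stick: Short square stick of light wood, 40 long, 16 wide, 16 high, 20 g, lying loose in any one of the rack's three slots. Origin: centre of its underside; x along its length towards the slot's closed rear end, z up. At the start it lies within 10 of the slot's middle, so 28 or more are free between it and the rear wall.
- long_stick: Long square stick of light wood, 80 long, 16 wide, 16 high, lying in another slot; leave it. Origin: centre of its underside; x along its length towards the slot's rear. (The third slot holds a round dowel 60 long, 16 thick.)
- rack: Fixed dark wooden rack, 116 wide, 32 high. Origin: underside, below the middle of the middle slot; x along the slots to their closed rear, z up. Slots 20 wide, x = -60 to 60, centred at y = -36, 0, 36, floor at z = 8, open above and at the front (x = -60); rear wall 12 thick. In front, at floor level, the apron: x = -60 to -174, with rims to z = 16.
There are look-alikes about, which are no part of the job. What is shaped like the short_stick but orange or yellow is not meant.

How it is judged:
On the way, in this order (a step that is already met when the one before it is completed fails the run):
1. the pick is lifted out of its rest (distance of pick from where it was at the start of the episode above 0.03 m and height (world z) of pick above 0.065 m), for 0.1 s.
2. the hook reaches down into the slot behind the short stick (x of short_stick in the frame of pick between 0.12 and 0.178 m and y of short_stick in the frame of pick between -0.018 and 0.018 m and z of short_stick in the frame of pick above -0.056 m and x of short_stick in the frame of rack above -0.04 m), for 0.1 s.
3. the short stick is drawn wholly out of the slot onto the apron, the hook still behind it (x of short_stick in the frame of rack between -0.172 and -0.08 m and x of short_stick in the frame of pick between 0.12 and 0.178 m and y of short_stick in the frame of pick between -0.018 and 0.018 m), for 0.1 s.
At the end, for the whole second after the job is handed in: The short stick rests on the rack's apron, wholly clear of the slots (its origin at x below -80 mm in the rack's frame, inside the rims), and the pick lies released and still in its rest, within 20 mm of its starting place and 10 degrees of upright (x of short_stick in the frame of rack between -0.172 and -0.08 m and y of short_stick in the frame of rack between -0.055 and 0.055 m and z of short_stick in the frame of rack between 0 and 0.035 m and linear speed of each of short_stick, pick below 0.02 m/s and distance of pick from where it was at the start of the episode below 0.02 m and angle between pick's own z axis and vertical below 0.17 rad and contact force between pick and the fingers below 0.05 N); the robot touches nothing.
It fails at once if the gripper or arm touches the short stick (contact force between any of the fingers, the arm and short_stick above 0.5 N).
It fails at once if the long stick is moved more than 15 mm (distance of long_stick from where it was at the start of the episode above 0.015 m).
It also fails if it takes over 48 s, if anything falls off the work surface, if the arm or the gripper's body presses on something with over 40 N, if the wrist force passes 120 N, or if a joint passes its speed limit or range.

## Robot

A 6-joint arm with a two-finger parallel gripper is mounted at the origin on the work surface. World frame = base frame: x ahead of the robot, y to its left, z up, the work surface at z = 0. Lengths are in m, angles in rad, forces in N, time in s.
With the tool pointing down it reaches from about 0.325 to 0.9 m from the base axis. Payload 6.1 kg.
Tool frame: the origin (TCP) lies at the very end of the fingers, on their centre line; the grasp point (between the pads) lies 19 mm behind it; z points along the fingers, y is the line along which they close (so a half turn about z gives the same grasp; the last joint's range is limited). The gripper opens to 85 mm and grips with 20 to 120 N. Pads are 22 mm wide; open, the fingers measure 114 mm over their backs; the gripper's body (76 mm by 85 mm) begins 54 mm behind the grasp point. The pads swing forward as they close: fully open they stand 13 mm farther back than shut.
Start: joints at [-0.126, 0.22, 1.526, -0, 1.395, -0.126], TCP at [0.625, -0, 0.231] pointing down, gripper open.
Joint ranges: [-2.98, 2.98], [-0.91, 2.08], [0.09, 2.57], [-1.24, 4.39], [0.2, 2.65], [-2.68, 2.68]. Speed limits (rad/s): [2.57, 2.57, 3.01, 3.14, 3.14, 3.14].

## Interface

Orientations are given as [roll, pitch, yaw] about the fixed x, y, z axes, in that order (R = Rz(yaw) Ry(pitch) Rx(roll)).
In Python, from workcell import get_state, vision, job gives the robot as it stands.
- The arm moves only by the shell command python3 -m crank 'ROWS' [OPENING] [FORCE]. ROWS is JSON, a list of rows, each a list of 6 numbers: the shift along the tool's x, y, z as a fraction of full scale, then the turn, a rotation vector about the tool's x, y, z as a fraction of full scale. In form: [[x, y, z, ax, ay, az], ...]. A call has 1 to 12 rows; each row is the pose to reach, as a shift and turn from the pose commanded when the call began, along the tool's axes at that moment; what a row does not reach only later rows make up. Full scale, the value 1, is 0.2 m for a shift and 90 degrees for a turn. A row lasts 1/8 s, in which the tool goes at most 62.5 mm and 10.7 degrees, less where a joint would pass 70% of its speed; a pose out of reach is approached as far as the arm can. A call with a number of a shift or a turn outside -1 to 1 is refused whole. A call with a gripper value outside its range is refused whole. OPENING is the closure, from 0 (fully open) to 1 (shut), set as the call begins (- or left out, the last holds). The fingers move at their own pace and stop on an object; FORCE is the grip in N (left out, the last holds). Time passes only in rows, so rows that repeat a pose let the fingers close. It gives the time, the measured TCP pose, the force, the opening and the grip force at its end, in the units of the state.
- get_state(): the state, without advancing time (a new reading comes with each control period).
- vision.snapshot(name): name is "scene" or "side" or "wrist"; returns a dict with "image" (400x640x3 uint8, red, green, blue), "fovy" (degrees; the focal length in pixels is half the picture's height over the tangent of half this angle, whatever the lens; pixels are square), "cx", "cy" (the principal point, pixels), "distortion" ([k1, k2, p1, p2, k3] as OpenCV has them; the pictures are not rectified), "cam_to_world" (4x4, takes a point from camera to world coordinates). Camera axes: x right, y up, looking along -z (the intrinsics and any distortion apply to the point x, -y, -z); pixel columns grow to the right and rows downward; lengths in m; the calibration is good to about 2 mm. A picture is of the moment at which its call begins. There is no depth.
- job.finish_job(): hands the job in; it is judged then, once.
The state is a dict: "clock": time; "joints": joint angles; "qd": joint speeds; "joint_torque": joint torques, N m; "tcp_pos": TCP position; "tool_rot": TCP orientation; "force": force on the tool from outside, world axes, zero at the start; "ft_torque": the same for the moment, N m; "gripper_width": finger opening in m; "grasp_force": force on a finger pad.
Only numpy, scipy, OpenCV 4.12 (cv2) and the standard library are available. Lean on these libraries where they do the work, as an engineer would, in place of code of your own. Each camera call takes 0.05 s, during which the arm holds its last target. There are 200 camera calls.

## Working session

There is one attempt and no reset: what is moved stays moved. The work goes in short steps, Python scripts to look and compute and a shell command to move; the robot and the scene stay as the last step left them, time stands still between calls to the robot, and variables do not carry over. Pictures are saved under pics/ and viewed, at most 10 in all, crops included, and the job is handed in when it is done.

```bash
mkdir -p pics; ls; python3 - <<'E'
from workcell import get_state, vision
import cv2,pickle
for n in("scene","side"):
    s=vision.snapshot(n); cv2.imwrite(f"pics/{n}0.png",s["image"][:,:,::-1]); pickle.dump(s,open(f"{n}0.pkl","wb"))
    print(n,s["fovy"],s["cx"],s["cy"],s["distortion"],s["cam_to_world"])
s=vision.snapshot("wrist"); cv2.imwrite("pics/wrist0.png",s["image"][:,:,::-1]); pickle.dump(s,open("wrist0.pkl","wb"));print(s["cam_to_world"])
print(get_state())
E
```

```text
pics
scene 53.98341306292005 316.3973742569047 204.05100122333207 [-0.05859706  0.          0.          0.          0.        ] [[-0.29488571 -0.80182912  0.51972347  1.08731759]
 [ 0.95549451 -0.24258936  0.16787092  0.12022438]
 [-0.00852441  0.54609566  0.83767945  0.85873744]
 [ 0.          0.          0.          1.        ]]
side 44.23680971084546 326.26612616313486 194.07124520304376 [0.01305755 0.         0.         0.         0.        ] [[ 0.96330121  0.21393725 -0.16211611  0.40125884]
 [-0.26823435  0.74460287 -0.6112421  -0.64380397]
 [-0.01005533  0.63229536  0.77466216  0.82514175]
 [ 0.          0.          0.          1.        ]]
[[ 0.99999689 -0.00197673  0.0015185   0.62358651]
 [ 0.00139247  0.94827879  0.31743565  0.08147466]
 [-0.00206744 -0.31743255  0.9482786   0.37300866]
 [ 0.          0.          0.          1.        ]]
{'clock': 0.15, 'joints': array([-1.26082289e-01,  2.21059585e-01,  1.52734831e+00,  8.96099787e-06,
        1.39469168e+00, -1.26055277e-01]), 'qd': array([-0.0007041 , -0.0043699 , -0.00190555, -0.00012734,  0.00066275,
        0.00011883]), 'joint_torque': array([ 5.24838761e-04, -4.97483325e+01, -3.89904678e+01, -1.73041117e-04,
        7.14129725e-03, -8.50862284e-05]), 'tcp_pos': array([6.24537711e-01, 6.88088320e-05, 2.30441490e-01]), 'tool_rot': array([-3.14009880e+00, -1.98202964e-04,  1.57076759e+00]), 'force': array([ 0.55413021,  1.00683072, -0.26865373]), 'ft_torque': array([ 0.06963963, -0.01442949,  0.00899816]), 'grasp_force': 0.0, 'gripper_width': 0.08498289078862778}
```

View pics/scene0.png

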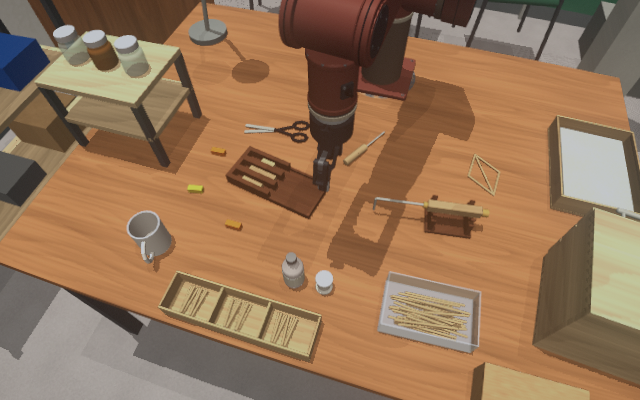

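View pics/side0.png

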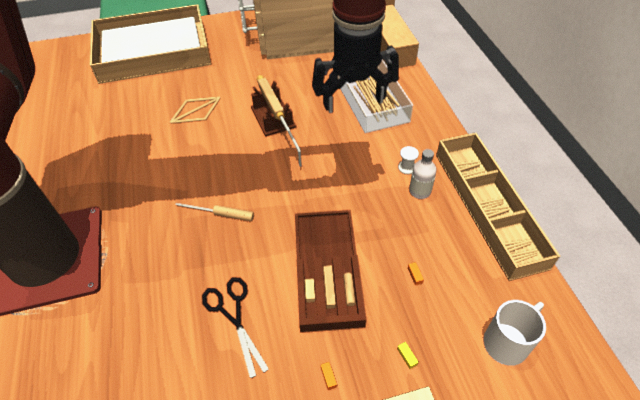

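```bash
python3 - <<'E'
import cv2,numpy as np
a=cv2.imread("pics/side0.png");b=cv2.imread("pics/scene0.png")
def c(i,x,y,w,h,k): return cv2.resize(i[y:y+h,x:x+w],None,fx=k,fy=k,interpolation=cv2.INTER_CUBIC)
# side: rack crop x280-380,y200-340 x4 ->400x560 ; pick crop x240-320,y70-170 x5 ->400x500 
o=np.zeros((560,800,3),np.uint8); o[:,:400]=c(a,280,200,100,140,4); o[:500,400:]=c(a,240,70,80,100,5)
cv2.imwrite("pics/c1.png",o)
# scene: rack x220-335,y140-220 ; pick x365-495,y185-240
o=np.zeros((600,800,3),np.uint8); o[:300,:420]=c(b,220,145,105,75,4); o[310:310+275,:650]=c(b,365,185,130,55,5)
cv2.imwrite("pics/c2.png",o)
E
```

```text
(no output)
```

View pics/c1.png

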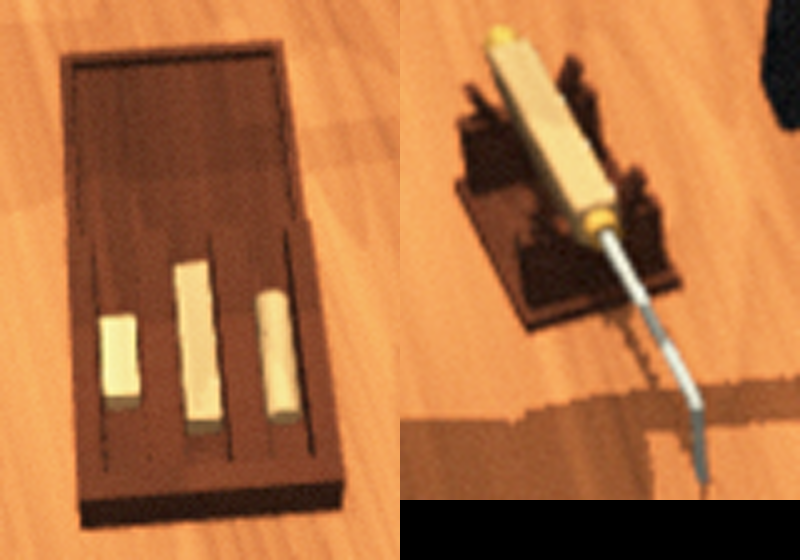

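View pics/c2.png

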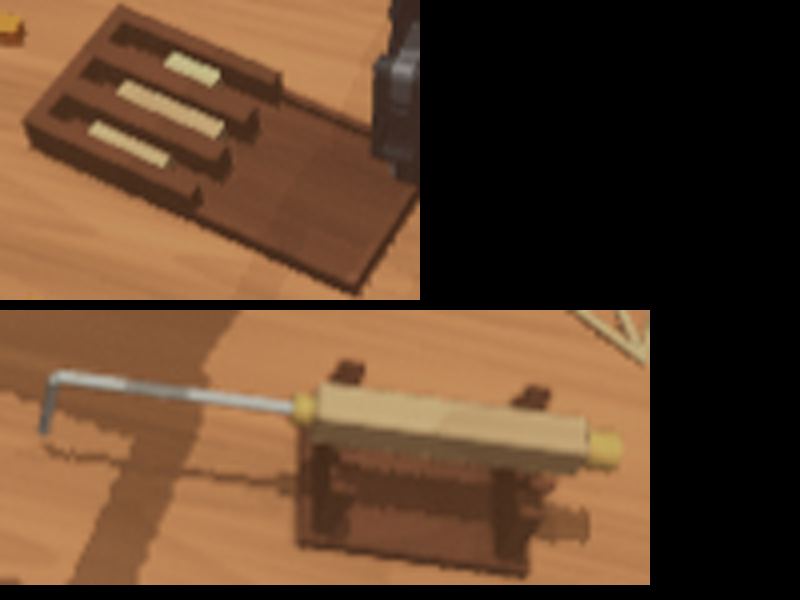

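```bash
cat > h.py <<'E'
import cv2,numpy as np,pickle
from scipy.optimize import least_squares
def proj(s,P):
    M=np.linalg.inv(s["cam_to_world"]); P=np.atleast_2d(P)@M[:3,:3].T+M[:3,3]; P=P*[1,-1,-1]
    f=200/np.tan(np.radians(s["fovy"])/2)
    return cv2.projectPoints(P,np.zeros(3),np.zeros(3),np.array([[f,0,s["cx"]],[0,f,s["cy"]],[0,0,1.]]),np.array(s["distortion"]))[0][:,0]
def tf(p,L,z=0):
    c,n=np.cos(p[2]),np.sin(p[2]); L=np.atleast_2d(L)/1000
    return np.c_[p[0]+c*L[:,0]-n*L[:,1],p[1]+n*L[:,0]+c*L[:,1],L[:,2]+z]
def fit(obs,p0,z=0):
    # obs: list of (snap,local mm,pixels)
    r=least_squares(lambda p:np.concatenate([(proj(s,tf(p,L,z))-px).ravel() for s,L,px in obs]),p0,loss="soft_l1",x_scale=[.1,.1,.3])
    return r.x,[np.round(proj(s,tf(r.x,L,z))-px,1).tolist() for s,L,px in obs]
E
python3 - <<'E'
from h import *
S=pickle.load(open("side0.pkl","rb"));C=pickle.load(open("scene0.pkl","rb"))
A=np.array
s1=lambda a:A(a)/4.+[280,200]-.4; s2=lambda a:(A(a)-[400,0])/5.+[240,70]-.4
c1=lambda a:A(a)/4.+[220,145]-.4; c2=lambda a:(A(a)-[0,310])/5.+[365,185]-.4
r,e=fit([(S,A([[72,-58,0],[72,58,0],[72,-58,32],[72,58,32]]),s1([[82,527],[341,508],[80,502],[343,485]])),
 (C,A([[-60,-58,32],[72,-58,32],[72,58,32],[72,58,0]]),c1([[282,75],[120,5],[25,122],[33,147]]))],[.63,-.2,-1.57])
print("rack",r,e)
print("apron end px", (proj(S,tf(r,[[-174,-58,16],[-174,58,16],[-60,-58,32]]))-[280,200])*4)
H=A([[65,11,24],[65,-11,24],[-65,11,24],[-65,-11,24],[190,0,-40]])
p,e=fit([(S,H,s2([[617,193],[578,215],[525,40],[490,58],[705,483]])),(C,H,c2([[314,425],[318,384],[585,456],[588,420],[43,433]]))],[.65,.15,-1.5],.05)
print("pick",p,e,"tip",tf(p,[190,0,-40],.05))
# short stick: z 8, origin
B=A([[20,-8,16],[20,8,16],[-20,-8,16],[-20,8,16]])
for nm,o1,o2 in(("short",[[102,398],[140,397],[98,317],[135,314]],[[172,51],[163,66],[221,68],[212,86]]),):
    q,e=fit([(S,B,s1(o1)),(C,B,c1(o2))],[r[0],r[1],r[2]],.008)
    d=A([q[0]-r[0],q[1]-r[1]]);c,n=np.cos(r[2]),np.sin(r[2])
    print(nm,q,e,"in rack mm",(c*d[0]+n*d[1])*1e3,(-n*d[0]+c*d[1])*1e3)
E
```

```text
rack [ 0.51500749 -0.22252399 -1.76654686] [[[-0.8, 0.8], [-0.1, 0.5], [-1.3, -0.8], [0.3, -1.6]], [[-0.1, 0.0], [-0.3, 0.3], [-0.8, 0.3], [-0.4, 1.2]]]
apron end px [[ 55.87207047  60.15010565]
 [280.79901135  45.13301903]
 [ 62.09678823 233.43810166]]
pick [ 0.51193998  0.28092755 -1.43537951] [[[0.5, 1.0], [-0.7, -0.7], [0.6, -0.7], [-1.0, -2.0], [-0.2, 0.2]], [[-0.0, -0.7], [-0.7, -0.1], [0.9, 0.4], [-0.3, -0.2], [-0.8, 1.1]]] tip [[0.53759061 0.09266698 0.01      ]]
short [ 0.47885428 -0.21627242 -1.76119195] [[[-0.2, -0.2], [-0.8, -0.7], [-0.3, 0.3], [-0.9, 0.4]], [[-0.2, 0.5], [-1.1, 0.8], [-0.1, 1.5], [-0.9, 1.1]]] in rack mm 0.8997223734444458 -36.67870656508925
```

```bash
python3 -m crank '[[0.15,-0.08,0,0,0,0],[0.32,-0.18,0,0,0,0],[0.5,-0.28,0,0,0,0],[0.68,-0.38,0,0,0,0],[0.85,-0.48,0,0,0,0],[1,-0.565,0,0,0,0],[1,-0.565,0,0,0,0]]' 0 60 && python3 -m crank '[[0.13,0,0.1,0,0,-0.03],[0.27,0,0.25,0,0,-0.06],[0.405,0,0.4,0,0,-0.086],[0.405,0,0.5,0,0,-0.086],[0.405,0,0.5,0,0,-0.086],[0.405,0,0.5,0,0,-0.086]]'
python3 - <<'E'
from h import *
from workcell import vision,get_state
st=get_state();print(st["tcp_pos"],st["tool_rot"])
s=vision.snapshot("wrist");im=s["image"][:,:,::-1].copy()
p=[.51194,.28093,-1.43538]
for q in proj(s,tf(p,[[65,11,24],[65,-11,24],[-65,11,24],[-65,-11,24],[190,0,-40],[0,0,24]],.05)): cv2.circle(im,tuple(int(v) for v in np.round(q)),3,(0,0,255),1)
cv2.imwrite("pics/w1.png",im)
E
```

```text
clock: 1.02
tcp_pos: [0.5107, 0.2018, 0.2311]
tool_rot: [-3.141, -0.0, 1.574]
force: [0.8, -1.4, -1.3]
gripper_width: 0.0853
grasp_force: 0.0
clock: 1.78
tcp_pos: [0.513, 0.2802, 0.1324]
tool_rot: [3.14, -0.0, 1.704]
force: [-1.2, -0.0, 0.4]
gripper_width: 0.0856
grasp_force: 0.0
[0.51298407 0.28019787 0.13235073] [ 3.14019572e+00 -5.81031926e-06  1.70447385e+00]
```

View pics/w1.png

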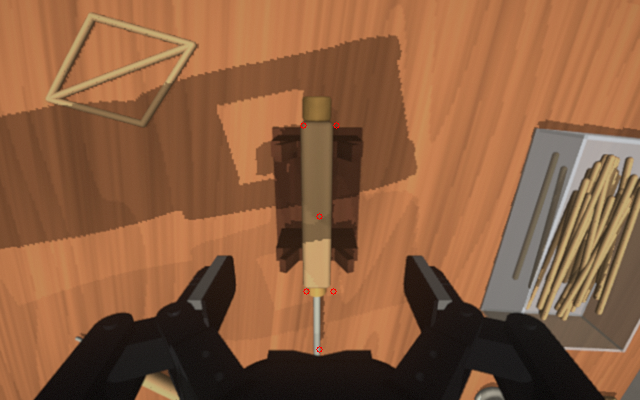

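The wrist view shows the handle (303–333, 122–290) within about 2 px of my predicted corners, square between the fingers. I'll shift about 1 mm, go down and grip.

```bash
python3 -m crank '[[0,-0.006,0.1,0,0,0],[0,-0.006,0.2,0,0,0],[0,-0.006,0.3,0,0,0],[0,-0.006,0.4,0,0,0],[0,-0.006,0.455,0,0,0],[0,-0.006,0.455,0,0,0],[0,-0.006,0.455,0,0,0]]' && python3 -m crank '[[0,0,0,0,0,0],[0,0,0,0,0,0],[0,0,0,0,0,0],[0,0,0,0,0,0],[0,0,0,0,0,0],[0,0,0,0,0,0],[0,0,0,0,0,0],[0,0,0,0,0,0]]' 1 60
```

```text
clock: 2.7
tcp_pos: [0.5114, 0.2811, 0.0409]
tool_rot: [3.14, -0.0, 1.706]
force: [-0.5, 0.5, 0.4]
gripper_width: 0.0855
grasp_force: 0.0
clock: 3.7
tcp_pos: [0.5111, 0.2809, 0.0407]
tool_rot: [3.141, -0.0, 1.706]
force: [0.3, -0.5, 4.3]
gripper_width: 0.0212
grasp_force: 59.4
```

```bash
python3 -m crank '[[0,0,-0.05,0,0,0],[0,0,-0.15,0,0,0],[0,0,-0.27,0,0,0],[0,0,-0.39,0,0,0],[0,0,-0.5,0,0,0],[0,0,-0.5,0,0,0]]' && python3 -m crank '[[-0.1,-0.015,0,0,0,0.02],[-0.23,-0.03,0,0,0,0.05],[-0.36,-0.05,0,0,0,0.09],[-0.49,-0.07,0,0,0,0.13],[-0.62,-0.09,0,0,0,0.17],[-0.75,-0.11,0,0,0,0.2],[-0.85,-0.125,0,0,0,0.211],[-0.85,-0.125,0,0,0,0.211]]' && python3 -m crank '[[-0.1,0.02,0,0,0,0],[-0.23,0.045,0,0,0,0],[-0.36,0.07,0,0,0,0],[-0.49,0.095,0,0,0,0],[-0.62,0.12,0,0,0,0],[-0.75,0.145,0,0,0,0],[-0.88,0.17,0,0,0,0],[-0.88,0.17,0,0,0,0],[-0.88,0.17,0,0,0,0]]'
python3 - <<'E'
from h import *
from workcell import vision,get_state
st=get_state();t=st["tcp_pos"];print(t,st["tool_rot"])
p=[t[0],t[1],st["tool_rot"][2]-np.pi]; o=np.zeros((600,800,3),np.uint8)
for n,(x,y,w,h),X in(("side",(270,190,130,150),0),("scene",(220,130,130,100),400)):
    s=vision.snapshot(n);im=s["image"][:,:,::-1].copy()
    k=3; c=cv2.resize(im[y:y+h,x:x+w],None,fx=k,fy=k,interpolation=cv2.INTER_CUBIC)
    for q in proj(s,np.r_[tf(p,[[190,0,-40],[190,0,5]],t[2]+.0095),tf([.515,-.2225,-1.7665],[[42,-36,24],[42,-36,8]])]):
        cv2.circle(c,tuple(int(v) for v in np.round((q+.5-[x,y])*k)),3,(0,0,255),1)
    o[:c.shape[0],X:X+c.shape[1]]=c
cv2.imwrite("pics/m1.png",o)
E
```

```text
clock: 4.45
tcp_pos: [0.5125, 0.2815, 0.1435]
tool_rot: [3.136, -0.001, 1.706]
force: [-0.0, 0.1, -1.3]
gripper_width: 0.0215
grasp_force: 58.8
clock: 5.45
tcp_pos: [0.5078, 0.107, 0.139]
tool_rot: [-3.139, 0.001, 1.371]
force: [-0.5, -0.2, -0.7]
gripper_width: 0.021
grasp_force: 58.7
clock: 6.58
tcp_pos: [0.5075, -0.0695, 0.1397]
tool_rot: [-3.14, -0.001, 1.374]
force: [0.3, 0.4, -1.3]
gripper_width: 0.0211
grasp_force: 58.7
[ 0.50747598 -0.06952939  0.13972524] [-3.14037942e+00 -6.45808858e-04  1.37412580e+00]
```

View pics/m1.png

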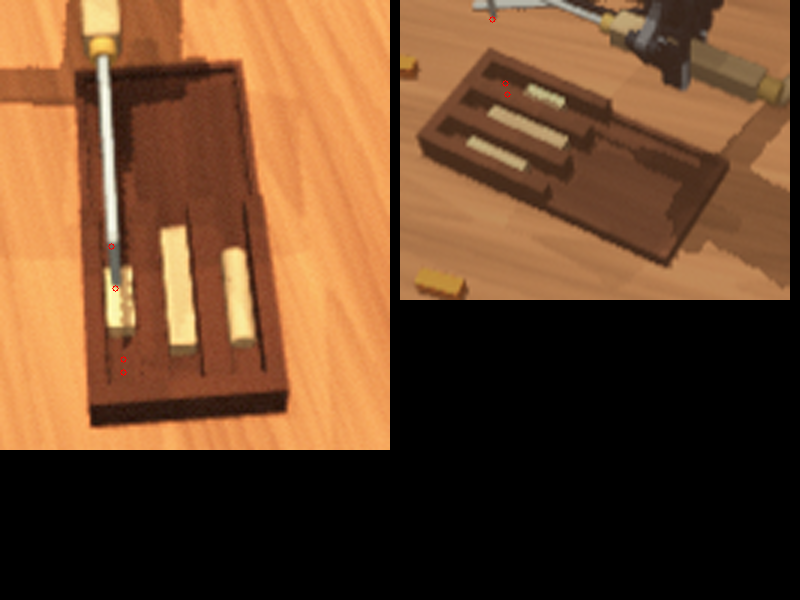

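The hook tip falls on its predicted points in both views: side (115, 288), scene (492, 19). The target point lies in the open slot behind the stick: side (123, 365), scene (506, 90). Going down.

```bash
python3 -m crank '[[0,0,0.1,0,0,0],[0,0,0.2,0,0,0],[0,0,0.28,0,0,0],[0,0,0.34,0,0,0],[0,0,0.39,0,0,0],[0,0,0.43,0,0,0],[0,0,0.47,0,0,0],[0,0,0.47,0,0,0],[0,0,0.47,0,0,0]]'
python3 - <<'E'
from h import *
from workcell import vision,get_state
st=get_state();t=st["tcp_pos"];print(t,st["tool_rot"],st["force"])
p=[t[0],t[1],st["tool_rot"][2]-np.pi]; o=np.zeros((450,800,3),np.uint8)
for n,(x,y,w,h),X in(("side",(270,190,130,150),0),("scene",(220,130,130,100),400)):
    s=vision.snapshot(n);im=s["image"][:,:,::-1].copy()
    k=3; c=cv2.resize(im[y:y+h,x:x+w],None,fx=k,fy=k,interpolation=cv2.INTER_CUBIC)
    o[:c.shape[0],X:X+c.shape[1]]=c
cv2.imwrite("pics/m2.png",o)
E
```

```text
clock: 7.8
tcp_pos: [0.5082, -0.0703, 0.0466]
tool_rot: [3.141, 0.0, 1.374]
force: [0.2, 0.8, -1.0]
gripper_width: 0.0212
grasp_force: 58.8
[ 0.50819389 -0.07033368  0.04657106] [3.14112954e+00 5.60329853e-05 1.37440147e+00] [ 0.24186019  0.78244667 -1.00655842]
```

View pics/m2.png

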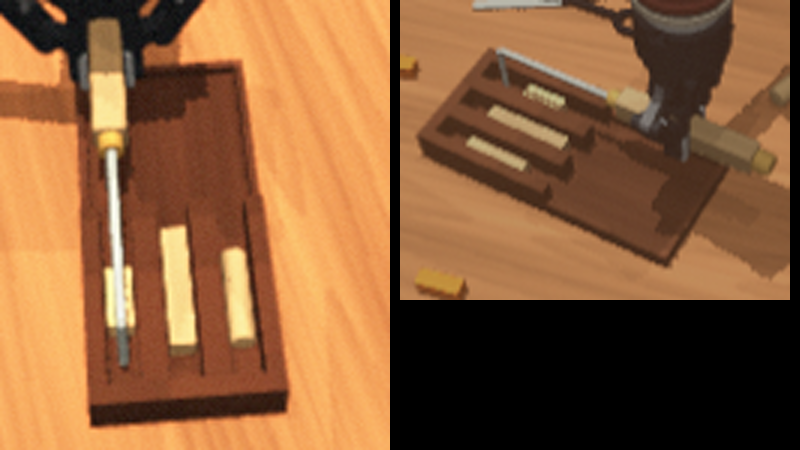

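The hook is down in the slot behind the stick, side (124, 362), with no contact force. Now I'll drag it out.

```bash
python3 -m crank '[[0.02,0,0,0,0,0],[0.05,0,0,0,0,0],[0.08,0,0,0,0,0],[0.11,0,0,0,0,0],[0.14,0,0,0,0,0],[0.17,0,0,0,0,0],[0.2,0,0,0,0,0],[0.23,0,0,0,0,0],[0.26,0,0,0,0,0],[0.29,0,0,0,0,0],[0.32,0,0,0,0,0],[0.32,0,0,0,0,0]]' && python3 -m crank '[[0.02,0,0,0,0,0],[0.05,0,0,0,0,0],[0.08,0,0,0,0,0],[0.11,0,0,0,0,0],[0.14,0,0,0,0,0],[0.17,0,0,0,0,0],[0.2,0,0,0,0,0],[0.23,0,0,0,0,0],[0.26,0,0,0,0,0],[0.3,0,0,0,0,0],[0.33,0,0,0,0,0],[0.33,0,0,0,0,0]]' && python3 -m crank '[[0,0,0,0,0,0],[0,0,0,0,0,0],[0,0,0,0,0,0]]'
python3 - <<'E'
from h import *
from workcell import vision
o=np.zeros((450,800,3),np.uint8)
for n,(x,y,w,h),X in(("side",(270,190,130,150),0),("scene",(220,130,130,100),400)):
    s=vision.snapshot(n);im=s["image"][:,:,::-1].copy()
    k=3; c=cv2.resize(im[y:y+h,x:x+w],None,fx=k,fy=k,interpolation=cv2.INTER_CUBIC)
    q=proj(s,tf([.515,-.2225,-1.7665],[[-80,-36,8]]))[0]; cv2.circle(c,tuple(int(v) for v in np.round((q+.5-[x,y])*k)),3,(0,0,255),1)
    o[:c.shape[0],X:X+c.shape[1]]=c
cv2.imwrite("pics/m3.png",o)
E
```

```text
clock: 9.4
tcp_pos: [0.5205, -0.007, 0.0463]
tool_rot: [-3.142, -0.0, 1.375]
force: [0.6, -0.4, -0.9]
gripper_width: 0.0213
grasp_force: 58.8
clock: 10.9
tcp_pos: [0.5334, 0.0578, 0.0463]
tool_rot: [3.142, -0.0, 1.375]
force: [-0.1, 0.2, -0.9]
gripper_width: 0.0212
grasp_force: 58.8
clock: 11.28
tcp_pos: [0.5333, 0.0571, 0.0463]
tool_rot: [-3.142, 0.0, 1.374]
force: [-0.2, -0.4, -1.1]
gripper_width: 0.0218
grasp_force: 58.8
```

View pics/m3.png

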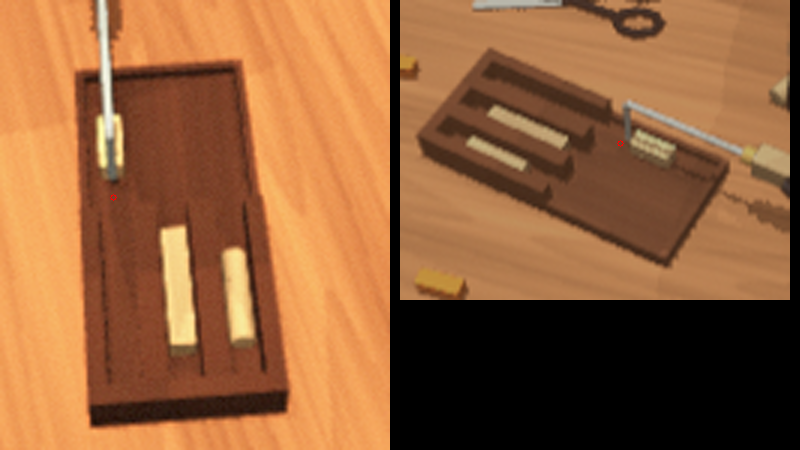

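The stick lies wholly on the apron, side (110, 140), with the hook behind it at (112, 175). I'll back the hook off slightly, lift it and carry the pick back over its rest.

```bash
python3 -m crank '[[-0.02,0,0,0,0,0],[-0.02,0,0,0,0,0],[-0.02,0,-0.06,0,0,0],[-0.02,0,-0.16,0,0,0],[-0.02,0,-0.28,0,0,0],[-0.02,0,-0.4,0,0,0],[-0.02,0,-0.47,0,0,0],[-0.02,0,-0.47,0,0,0]]' && python3 -m crank '[[0.08,-0.05,0,0,0,0],[0.17,-0.11,0,0,0,0],[0.25,-0.17,0,0,0,0],[0.25,-0.17,0,0,0,0]]' && python3 -m crank '[[0.1,-0.02,0,0,0,-0.02],[0.23,-0.04,0,0,0,-0.05],[0.36,-0.065,0,0,0,-0.09],[0.49,-0.09,0,0,0,-0.13],[0.62,-0.115,0,0,0,-0.17],[0.75,-0.14,0,0,0,-0.2],[0.8445,-0.1575,0,0,0,-0.211],[0.8445,-0.1575,0,0,0,-0.211],[0.8445,-0.1575,0,0,0,-0.211],[0.8445,-0.1575,0,0,0,-0.211],[0.8445,-0.1575,0,0,0,-0.211]]'
python3 - <<'E'
from workcell import get_state
s=get_state();print(s["tcp_pos"],s["tool_rot"])
E
```

```text
clock: 12.38
tcp_pos: [0.5335, 0.0534, 0.1418]
tool_rot: [3.139, -0.0, 1.375]
force: [0.4, -0.4, -1.5]
gripper_width: 0.0213
grasp_force: 58.8
clock: 12.88
tcp_pos: [0.5075, 0.1107, 0.1395]
tool_rot: [-3.14, 0.0, 1.377]
force: [0.2, 0.1, -1.7]
gripper_width: 0.021
grasp_force: 58.8
clock: 14.25
tcp_pos: [0.5111, 0.2802, 0.1403]
tool_rot: [-3.142, 0.0, 1.705]
force: [0.4, 0.1, -1.8]
gripper_width: 0.0213
grasp_force: 58.8
[0.51111075 0.28018206 0.14033909] [-3.14158915e+00  1.16344997e-04  1.70488593e+00]
```

```bash
python3 -m crank '[[0,0,0.1,0,0,0],[0,0,0.2,0,0,0],[0,0,0.28,0,0,0],[0,0,0.35,0,0,0],[0,0,0.41,0,0,0],[0,0,0.46,0,0,0],[0,0,0.485,0,0,0],[0,0,0.496,0,0,0],[0,0,0.496,0,0,0],[0,0,0.496,0,0,0]]'
```

```text
clock: 15.5
tcp_pos: [0.5114, 0.281, 0.0416]
tool_rot: [3.141, -0.0, 1.706]
force: [-0.1, -0.1, -1.2]
gripper_width: 0.0212
grasp_force: 58.8
```

```bash
python3 -m crank '[[0,0,0.005,0,0,0],[0,0,0.005,0,0,0]]' && python3 -m crank '[[0,0,0,0,0,0],[0,0,0,0,0,0],[0,0,0,0,0,0],[0,0,0,0,0,0],[0,0,0,0,0,0],[0,0,0,0,0,0],[0,0,0,0,0,0],[0,0,0,0,0,0]]' 0 && python3 -m crank '[[0,0,-0.05,0,0,0],[0,0,-0.15,0,0,0],[0,0,-0.27,0,0,0],[0,0,-0.4,0,0,0],[0,0,-0.6,0,0,0],[0,0,-0.8,0,0,0],[0,0,-0.8,0,0,0],[0,0,-0.8,0,0,0]]'
python3 - <<'E'
from h import *
from workcell import vision
o=np.zeros((600,800,3),np.uint8)
for n,(x,y,w,h),X in(("side",(220,60,120,200),0),("scene",(220,130,220,120),360)):
    s=vision.snapshot(n);im=s["image"][:,:,::-1].copy()
    if n=="scene": x,w=290,146
    k=3; c=cv2.resize(im[y:y+h,x:x+w],None,fx=k,fy=k,interpolation=cv2.INTER_CUBIC)
    for q in proj(s,np.r_[tf([.515,-.2225,-1.7665],[[-80,-36,8]]),tf([.51194,.28093,-1.43538],[[190,0,-40],[65,11,24],[65,-11,24],[-65,11,24],[-65,-11,24]],.05)]): cv2.circle(c,tuple(int(v) for v in np.round((q+.5-[x,y])*k)),3,(0,0,255),1)
    o[:c.shape[0],X:X+c.shape[1]]=c
cv2.imwrite("pics/m4.png",o)
E
```

```text
clock: 15.75
tcp_pos: [0.5114, 0.281, 0.0407]
tool_rot: [3.141, -0.0, 1.706]
force: [-0.9, 0.2, 2.3]
gripper_width: 0.0208
grasp_force: 59.1
clock: 16.75
tcp_pos: [0.511, 0.2808, 0.0401]
tool_rot: [-3.142, 0.0, 1.706]
force: [0.1, 0.1, -0.1]
gripper_width: 0.0854
grasp_force: 0.0
clock: 17.75
tcp_pos: [0.511, 0.2808, 0.201]
tool_rot: [3.14, -0.0, 1.706]
force: [-0.9, -0.5, -1.4]
gripper_width: 0.085
grasp_force: 0.0
```

View pics/m4.png

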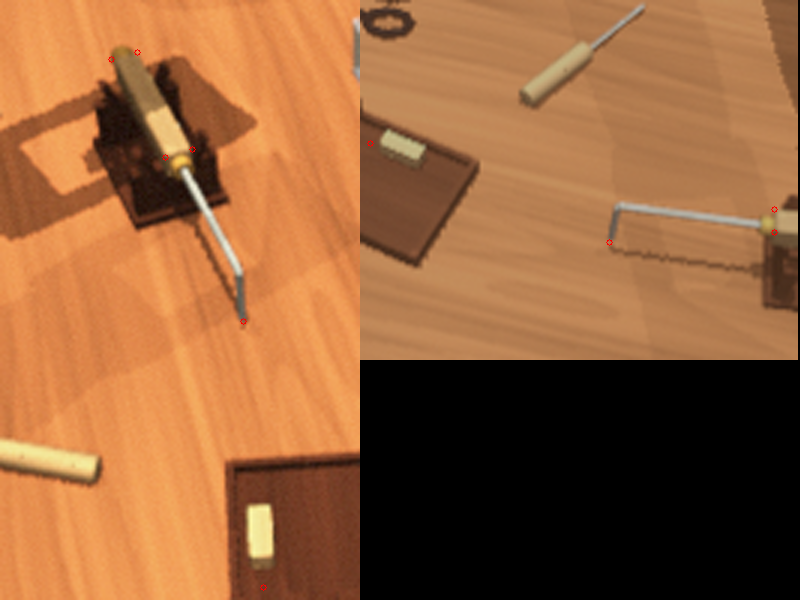

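The pick is back in its rest with its hook tip on the starting mark, side (243, 320), and the stick lies on the apron, side (260, 535).

```bash
python3 -c "
from workcell import job; print(job.finish_job())"
```

```text
the job is handed in; nothing more can be done
None
```

I dragged the short stick out onto the rack's apron with the hook, left the long stick where it lay, put the pick back in its rest, and handed the job in at about 18 s; no verdict came back.

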